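# Stamp the brass service tag

## Task

Stamp the brass service tag that lies on the loading slide of one of the two hand marking presses. First push that slide fully in by its upright tab, then press the round palm pad on top of the same press right down to its stop and let it spring back up. Do not press the other press, whose slide is empty.

Things in the scene. Friction and masses are not known exactly. Their poses are not given: they have to be found in the camera images.
- marker_pad (a point): Top centre of the loaded press's palm pad, a black disc 48 mm across, 12 thick, on a fixed grey C-frame (base 190 x 110, head 56 wide). Rides with the pad: 182 mm above the bench when up; it sinks 20 mm until its underside meets the head (top at 150 mm). Spring: 5 N to start, 10 N at the stop; returns by itself. x axis: level, from press front to back; z up.
- marker_tab (a point): Top-edge middle of the steel tab at the front of the slide carrying the brass tag (52 x 34 mm). Tab 10 mm thick along x, 36 wide, 20 to 60 mm above bench. Same axes as the pad; the slide goes in along +x, 3 N friction, stays put. Tab is 140-155 mm in front (-x) of the pad at the start, 100 mm when fully in at its stop. Press head's front: 56 mm in front of the pad; below 40 mm height between.
- marker_ram (a joint): How far the loaded press's pad is pressed down, in m: 0 up, 0.020 at the stop.
- spare_ram (a joint): The same for the other press, of the same build but with an empty slide; to be left alone.

How it is judged:
By the outcome, as a careful person would: the job done as asked, in the order asked, and still so for the second after the job is handed in, with the robot touching nothing.
It also fails if it takes over 42 s, if anything falls off the work surface, if the arm or the gripper's body presses on something with over 40 N, if the wrist force passes 120 N, or if a joint passes its speed limit or range.

## Robot

A 6-joint arm with a two-finger parallel gripper is mounted at the origin on the work surface. World frame = base frame: x ahead of the robot, y to its left, z up, the work surface at z = 0. Lengths are in mm, angles in rad, forces in N, time in s.
With the tool pointing down it reaches from about 350 to 975 mm from the base axis. Payload 7.1 kg.
Tool frame: the origin (TCP) lies at the very end of the fingers, on their centre line; the grasp point (between the pads) lies 19 mm behind it; x points along the fingers, y is the direction in which the jaws open and shut, and the axes are right-handed (so a half turn about x gives the same grasp; the last joint's range is limited). The gripper opens to 88 mm and grips with 3 to 60 N. Pads are 20 mm wide; open, the fingers measure 115 mm over their backs; the gripper's body (75 mm by 178 mm) begins 61 mm behind the grasp point.
Start: joints at [1.236, 0.423, 1.63, -0, 1.089, -0.019], TCP at [194.079, 594.086, 222.675] pointing down, gripper open.
Joint ranges: [-3, 3], [-0.9, 2.11], [0.09, 2.58], [-1.31, 4.45], [0.11, 2.69], [-2.54, 2.54]. Speed limits (rad/s): [2.39, 2.39, 3.01, 3.14, 3.14, 3.14].

## Interface

Orientations are given as a unit quaternion [w, x, y, z].
In Python, from plant import arm gives the robot as it stands. Calls block until the motion is done:
- arm.move_pose(position, orientation): joint-space move of the TCP to a pose.
- arm.movel(position, frame=None, v=150, f_stop=None): straight line of the TCP; frame=None keeps the orientation; v is the mean speed in mm/s. With f_stop (N) it stops when the force on the tool has changed by that much, and returns True; else False.
- arm.move_j(angles): joint-space move.
- arm.grip(opening, force=None): finger opening in mm; force is the grip in N (None keeps the last); returns when the fingers have stopped.
- arm.sleep(seconds).
- arm.ik(position, orientation): joint angles nearest the present ones, or None.
- arm.capture(name): name is "scene" or "top" or "wrist"; returns a dict with "pixels" (400x640x3 uint8, blue, green, red), "depth" (400x640 float32, mm along the optical axis (not along the pixel's ray), 0 where there is no reading), "intrinsics" (3x3 intrinsics, pixels), "pose" (4x4, takes a point from camera to world coordinates). Camera axes: x right, y down, z forward; pixel columns grow to the right and rows downward; lengths in mm; the calibration is good to about 2 mm. A picture is of the moment at which its call begins.
A pose or a line that the arm cannot do raises arm.MotionError and nothing moves.
- arm.sign_off(): hands the job in, once; it reports no verdict.
Readings, each from a call of its own:
- arm.current_time_s(): time.
- arm.current_joint_pos(): joint angles.
- arm.current_qvel(): joint speeds.
- arm.current_effort(): joint torques, N m.
- arm.current_position(): TCP position.
- arm.current_ee_rot(): TCP orientation.
- arm.current_contact_force(): force on the tool from outside, world axes, zero at the start.
- arm.current_ft_torque(): the same for the moment, N m.
- arm.current_width(): finger opening in mm.
Only numpy, scipy, OpenCV 4.12 (cv2) and the standard library are available. Lean on these libraries where they do the work, as an engineer would, in place of code of your own. Each camera call takes 0.05 s, during which the arm holds its last target.

## Working session

There is one attempt and no reset: what is moved stays moved. The work goes in short steps, each a Python script; the robot and the scene stay as the last script left them, time stands still between calls to the robot, and variables do not carry over. Pictures are saved under pics/ and viewed, and the job is handed in when it is done.

```bash
mkdir -p pics; ls; python3 - <<'E'
from plant import arm
import cv2,numpy as np,pickle
d={}
for n in ("scene","top","wrist"):
    c=arm.capture(n); d[n]=c
    cv2.imwrite(f"pics/{n}0.png",c["pixels"])
    print(n,c["intrinsics"].tolist() if hasattr(c["intrinsics"],'tolist') else c["intrinsics"],np.round(c["pose"],3).tolist(),(c["depth"]>0).mean())
pickle.dump(d,open("cap0.pkl","wb"))
print(arm.current_time_s(),arm.current_ee_rot())
E
```

```text
pics
scene [[463.6625533936023, 0.0, 322.55025996123226], [0.0, 463.6625533936023, 201.63085521375766], [0.0, 0.0, 1.0]] [[-0.361, 0.89, -0.278, 834.911], [0.933, 0.343, -0.112, 63.729], [-0.005, -0.3, -0.954, 1022.599], [0.0, 0.0, 0.0, 1.0]] 0.99603515625
top [[396.26214386931053, 0.0, 320.8003233231096], [0.0, 396.26214386931053, 197.2837098997737], [0.0, 0.0, 1.0]] [[0.025, -0.994, 0.108, 471.187], [-1.0, -0.025, 0.007, -29.146], [-0.004, -0.108, -0.994, 875.998], [0.0, 0.0, 0.0, 1.0]] 0.9960078125
wrist [[354.6713794348436, 0.0, 319.74791516725014], [0.0, 354.6713794348436, 195.99450970466458], [0.0, 0.0, 1.0]] [[0.31, 0.92, 0.238, 129.356], [0.951, -0.3, -0.08, 615.244], [-0.002, 0.251, -0.968, 384.568], [0.0, 0.0, 0.0, 1.0]] 0.99593359375
0.15 [ 0.69824238  0.11076445  0.69838241 -0.11158328]
```

View pics/scene0.png

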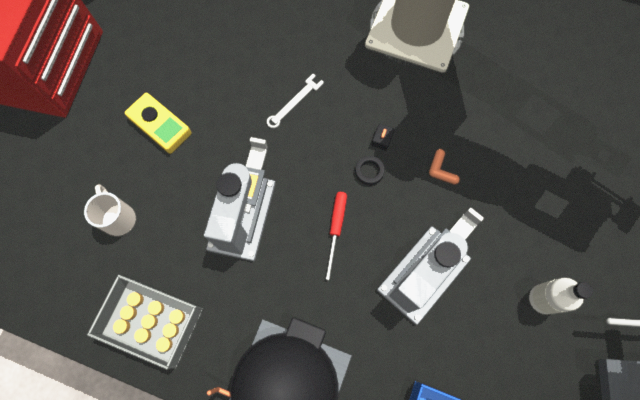

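View pics/top0.png

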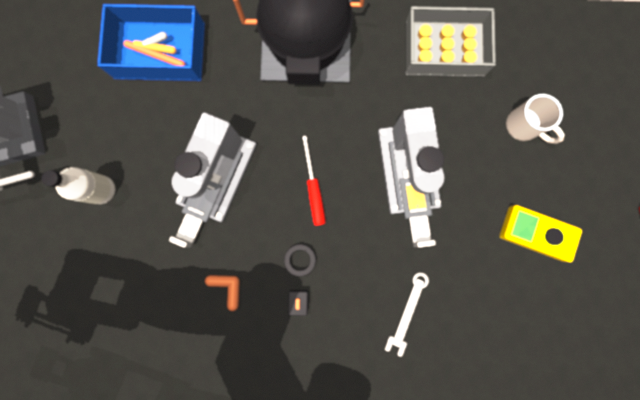

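```bash
cat > h.py <<'E'
import numpy as np,cv2,pickle
def cloud(c):
    K=c["intrinsics"];d=c["depth"];v,u=np.mgrid[0:400,0:640]
    P=np.stack([(u-K[0,2])/K[0,0]*d,(v-K[1,2])/K[1,1]*d,d],-1)
    return P@c["pose"][:3,:3].T+c["pose"][:3,3]
def ray(c,uv,z):
    K=c["intrinsics"];T=c["pose"];r=T[:3,:3]@np.array([(uv[0]-K[0,2])/K[0,0],(uv[1]-K[1,2])/K[1,1],1])
    o=T[:3,3];return o+r*(z-o[2])/r[2]
E
python3 - <<'E'
from h import *
d=pickle.load(open("cap0.pkl","rb"))
for n,(x0,y0,x1,y1) in dict(scene=(195,125,285,270),top=(370,100,460,255)).items():
    c=d[n];cr=c["pixels"][y0:y1,x0:x1]
    cv2.imwrite(f"pics/z_{n}.png",cv2.resize(cr,None,fx=3.8,fy=3.8,interpolation=cv2.INTER_CUBIC))
    P=cloud(c)[y0:y1,x0:x1]
    g=cr.max(-1);z=P[...,2]
    m=((g<75)&(z>165)&(z<200)).astype(np.uint8)
    cs,_=cv2.findContours(m,cv2.RETR_EXTERNAL,cv2.CHAIN_APPROX_NONE);k=max(cs,key=cv2.contourArea)
    e=cv2.fitEllipse(k);uv=(e[0][0]+x0,e[0][1]+y0)
    print(n,"pad",uv,e[1],m.sum(),"z",np.median(z[m>0]),ray(c,uv,182),P[m>0].mean(0))
    m=((z>50)&(z<72)).astype(np.uint8)
    nn,lab,st,ce=cv2.connectedComponentsWithStats(m)
    for i in range(1,nn):
        if st[i,4]>15: print("  z60 comp",st[i],ce[i]+[x0,y0],P[lab==i].mean(0),np.median(z[lab==i]))
    hsv=cv2.cvtColor(cr,cv2.COLOR_BGR2HSV);ym=(hsv[...,0]>18)&(hsv[...,0]<35)&(hsv[...,1]>110)
    print("yellow",ym.sum(),P[ym].mean(0))
E
```

```text
scene pad (228.0876693725586, 184.72544860839844) (22.018184661865234, 23.658790588378906) 412 z 182.5244940086455 [ 623.62060358 -216.95552649  182.        ] [ 623.25629132 -217.65828739  182.26660724]
  z60 comp [55 12 16  8 87] [257.20689655 140.85057471] [ 472.52242864 -240.4278153    58.82431344] 59.43851994968088
  z60 comp [ 20 104  31  23  87] [235.08045977 243.72413793] [ 708.34966033 -188.23381906   61.02839398] 60.879253895611214
yellow 3 [ 578.41519114 -211.28211767   30.88549492]Traceback (most recent call last):
  File "<stdin>", line 10, in <module>
cv2.error: OpenCV(4.12.0) /io/opencv/modules/imgproc/src/shapedescr.cpp:361: error: (-201:Incorrect size of input array) There should be at least 5 points to fit the ellipse in function 'fitEllipseNoDirect'
```

```bash
python3 - <<'E'
import cv2,numpy as np
a=cv2.imread("pics/z_scene.png");b=cv2.imread("pics/z_top.png");h=max(a.shape[0],b.shape[0])
p=lambda i:cv2.copyMakeBorder(i,0,h-i.shape[0],0,10,0)
o=np.hstack([p(a),p(b)]);print(o.shape);cv2.imwrite("pics/z_both.png",o)
E
```

```text
(589, 704, 3)
```

View pics/z_both.png

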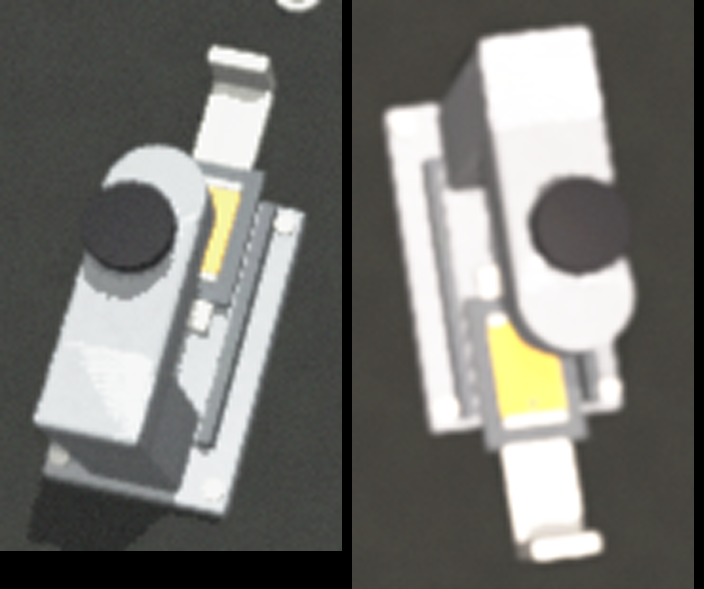

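```bash
python3 - <<'E'
from h import *
d=pickle.load(open("cap0.pkl","rb"))
for n,(x0,y0,x1,y1) in dict(scene=(195,125,285,270),top=(370,100,460,255)).items():
    c=d[n];cr=c["pixels"][y0:y1,x0:x1];P=cloud(c)[y0:y1,x0:x1];z=P[...,2]
    m=((cr.max(-1)<105)&(z>150)).astype(np.uint8)
    cs,_=cv2.findContours(m,cv2.RETR_EXTERNAL,cv2.CHAIN_APPROX_NONE);k=max(cs,key=cv2.contourArea)
    e=cv2.fitEllipse(k);uv=(e[0][0]+x0,e[0][1]+y0)
    print(n,"pad",uv,e[1],"z",np.median(z[m>0]),ray(c,uv,182),P[m>0].mean(0))
    m=((z>54)&(z<75)).astype(np.uint8)
    nn,lab,st,ce=cv2.connectedComponentsWithStats(m)
    for i in range(1,nn):
        if st[i,4]>15:
            Q=P[lab==i][:,:2].astype(np.float32); print("  comp",st[i],ce[i]+[x0,y0],np.median(P[lab==i],0),ray(c,ce[i]+[x0,y0],60),cv2.minAreaRect(Q))
    m=((z>130)).astype(np.uint8);Q=P[m>0][:,:2].astype(np.float32);print("  head",cv2.minAreaRect(Q))
    m=((z>8)&(z<19)).astype(np.uint8);Q=P[m>0][:,:2].astype(np.float32);print("  base",cv2.minAreaRect(Q))
E
```

```text
scene pad (228.30338668823242, 184.64512252807617) (23.224241256713867, 24.051782608032227) z 182.58193708993247 [ 623.32207673 -216.63623063  182.        ] [ 637.80393369 -197.40789089  239.64519269]
  comp [55 12 16  8 74] [257.09459459 140.45945946] [ 472.49220594 -240.49981963   59.90376663] [ 472.15783157 -240.67991772   60.        ] ((471.47705078125, -240.5348358154297), (11.397086143493652, 34.77482986450195), 8.259705543518066)
  comp [ 19 104  32  23  86] [234.70930233 243.24418605] [ 715.16728197 -180.66631235   64.30260757] [ 707.60583905 -189.68142122   60.        ] ((711.3228149414062, -190.69700622558594), (33.57022476196289, 70.07319641113281), 51.358943939208984)
  head ((740.451416015625, -124.58529663085938), (401.3002014160156, 128.44090270996094), 45.61344909667969)
  base ((565.7627563476562, -224.30572509765625), (331.8621826171875, 110.45526123046875), 7.835453987121582)
top pad (430.1355209350586, 158.77534103393555) (23.54061508178711, 26.046663284301758) z 182.4055618849835 [ 620.46431437 -216.84364411  182.        ] [ 613.09176292 -207.63655351  215.89690035]
  comp [24 24 10 24 66] [397.03030303 137.87878788] [ 687.29307194 -178.67929422   63.47453388] [ 689.74158617 -180.50000397   60.        ] ((693.4522094726562, -178.67996215820312), (49.3768310546875, 11.211840629577637), 22.079938888549805)
  comp [ 47 140  18   7  90] [425.38888889 243.28888889] [ 471.17060838 -239.02886892   59.78083778] [ 470.83520903 -239.32596209   60.        ] ((470.7304382324219, -239.49197387695312), (9.96164608001709, 35.94789505004883), 9.236757278442383)
  head ((575.9876708984375, -167.09201049804688), (130.91038513183594, 320.79718017578125), 59.424007415771484)
  base ((635.3765869140625, -214.94308471679688), (189.9643096923828, 111.19818878173828), 8.58182430267334)
```

```bash
cat >> h.py <<'E'
from scipy.spatial.transform import Rotation as R
pad=np.array([622.,-216.8]);tab=np.array([471.5,-239.9])
u=(pad-tab)/np.linalg.norm(pad-tab)
Rm=np.array([[0,-u[1],u[0]],[0,u[0],u[1]],[-1,0,0]])
q=R.from_matrix(Rm).as_quat();Q=[q[3],q[0],q[1],q[2]]
def at(d,z): return [*(pad+d*u),z]
E
python3 - <<'E'
from h import *
from plant import arm
print(np.linalg.det(Rm),Q)
arm.grip(0,20)
p=arm.current_position();arm.movel([p[0],p[1],340],v=250)
print(arm.ik(at(-190,250),Q),arm.ik(at(-190,30),Q),arm.ik(at(-110,30),Q),arm.ik(at(0,160),Q),arm.ik(at(0,300),Q))
arm.move_pose(at(-190,250),Q)
print(arm.current_time_s(),arm.current_position(),arm.current_joint_pos(),arm.current_width())
c=arm.capture("wrist");cv2.imwrite("pics/w1.png",c["pixels"])
c=arm.capture("scene");cv2.imwrite("pics/s1.png",c["pixels"])
E
```

```text
0.9999999999999997 [np.float64(0.7050575837364391), np.float64(-0.05379408532296261), np.float64(0.7050575837364391), np.float64(0.05379408532296261)]
[-5.38671381e-01  2.02661686e-01  1.87807476e+00 -4.44089210e-16
  1.06085621e+00 -2.26176751e+00] [-5.38671381e-01  5.62328810e-01  2.00464627e+00 -4.44089210e-16
  5.74617571e-01 -2.26176751e+00] [-4.48026898e-01  6.21283532e-01  1.86050759e+00 -4.44089210e-16
  6.59801531e-01 -2.17112302e+00] [-3.53452059e-01  5.42183747e-01  1.59366596e+00 -4.44089210e-16
  1.00574295e+00 -2.07654819e+00] [-3.53452059e-01  4.01594471e-01  1.47766498e+00 -4.44089210e-16
  1.26233320e+00 -2.07654819e+00]
5.1833 [ 434.54285707 -245.24164507  250.06484015] [-5.37723079e-01  2.02665311e-01  1.87790185e+00  1.20172452e-04
  1.06084411e+00 -2.26160805e+00] 0.32446586314315495
```

View pics/w1.png

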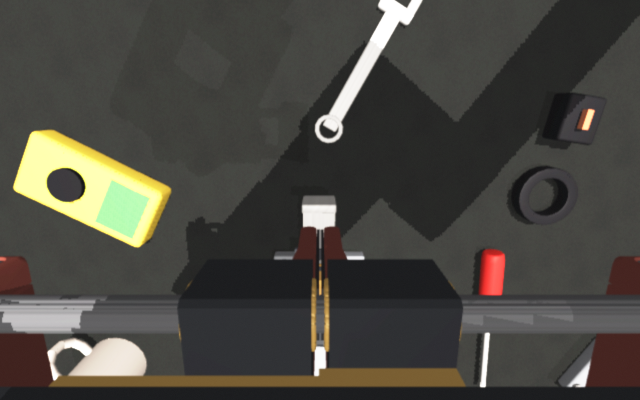

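View pics/s1.png

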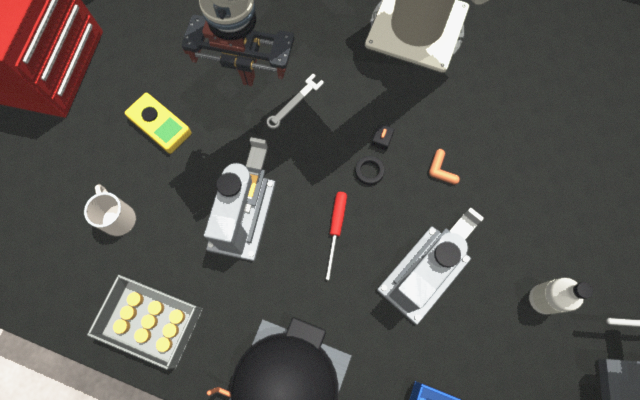

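```bash
python3 - <<'E'
from h import *
from plant import arm
arm.movel(at(-190,32),v=150,f_stop=15)
print(arm.current_position(),arm.current_contact_force())
hit=arm.movel(at(-172,32),v=60,f_stop=12); print("pre",hit)
hit=arm.movel(at(-104,32),v=30,f_stop=14)
p=np.array(arm.current_position());f=np.array(arm.current_contact_force())
print(hit,p,"d",(p[:2]-pad)@u,"lat",(p[:2]-pad)@[-u[1],u[0]],f,arm.current_time_s())
c=arm.capture("top");cv2.imwrite("pics/t2.png",c["pixels"])
E
```

```text
[ 434.67252374 -245.90413298   32.64985562] [-6.44542549e-01 -1.93419997e-04  3.61888024e-01]
pre False
True [ 505.7577517  -234.36212712   31.5915028 ] d -117.56109970951988 lat 0.2764686759866276 [ 1.11322493  0.26217179 -0.02345407] 8.975
```

```bash
python3 - <<'E'
from h import *
from plant import arm
for fs in (15,25):
    hit=arm.movel(at(-104,32),v=15,f_stop=fs)
    p=np.array(arm.current_position());f=np.array(arm.current_contact_force())
    print(hit,p,"d",(p[:2]-pad)@u,f,arm.current_time_s())
arm.movel(at(-150,32),v=120)
arm.movel(at(-150,250),v=250)
for n in ("top","scene"):
    c=arm.capture(n);cv2.imwrite(f"pics/{n}3.png",c["pixels"]);P=cloud(c)
    D=(P[...,:2]-pad);a=D@u;b=D@np.array([-u[1],u[0]]);z=P[...,2]
    m=(z>54)&(z<66)&(abs(b)<25)&(a>-170)&(a<-60)
    v,w=np.nonzero(m);r=ray(c,(w.mean(),v.mean()),60)
    print(n,m.sum(),P[m].mean(0),r,"along",(r[:2]-pad)@u, "range",a[m].min(),a[m].max())
print(arm.current_time_s())
E
```

```text
True [ 505.53725477 -233.93561431   30.96912297] d -117.71433735129331 [ 0.08551883 -0.0110501   0.26161389] 9.45
True [ 505.23812697 -233.38416484   30.43104698] d -117.92634133374662 [-0.18809226  0.41919128 -0.27686275] 9.9333
top 87 [ 521.50204166 -231.31467804   60.07001744] [ 521.50641342 -231.33484873   60.        ] along -101.53545853342364 range -106.45549487674093 -96.48638886475244
scene 78 [ 522.95828949 -232.57906208   59.55413278] [ 523.10152812 -232.43169419   60.        ] along -100.12521193162608 range -106.09349687841129 -95.29976167123861
11.475
```

```bash
python3 - <<'E'
from h import *
from plant import arm
arm.movel(at(0,230),v=150)
arm.movel(at(0,188),v=100,f_stop=15)
h=arm.movel(at(0,156),v=25,f_stop=28)
p=arm.current_position();print(h,p,arm.current_contact_force(),arm.current_time_s())
c=arm.capture("scene");cv2.imwrite("pics/s4.png",c["pixels"])
E
```

```text
True [ 622.40837268 -216.8968951   162.73907758] [-2.81491878  0.8026347   9.3627226 ] 14.225
```

View pics/s4.png

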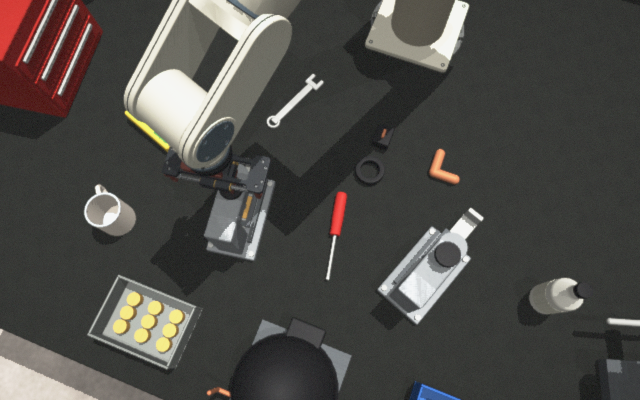

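```bash
python3 - <<'E'
from h import *
from plant import arm
h=arm.movel(at(0,156),v=12,f_stop=25)
p=arm.current_position();print(h,p,arm.current_contact_force(),arm.current_time_s())
arm.movel(at(0,190),v=60); print(arm.current_contact_force())
arm.movel(at(0,300),v=200)
arm.movel(at(-200,300),v=200); arm.sleep(0.3)
print(arm.current_contact_force())
for n in ("top","scene"):
    c=arm.capture(n);cv2.imwrite(f"pics/{n}5.png",c["pixels"]);P=cloud(c)
    D=(P[...,:2]-pad);a=D@u;b=D@np.array([-u[1],u[0]]);z=P[...,2]
    m=(z>54)&(z<66)&(abs(b)<25)&(a>-170)&(a<-60)
    print(n,"tab",m.sum(),a[m].mean(),"pad z",np.median(z[np.hypot(a,b)<15]))
print(arm.current_time_s())
E
```

```text
True [ 622.40284032 -216.89321267  162.73689619] [-3.19628132  2.00410359  9.48224279] 14.625
[ 0.33496718 -0.12852138 -0.03291512]
[-0.37942012  0.05885274  0.20097642]
top tab 88 -101.51983516763465 pad z 182.0252312426063
scene tab 75 -100.41932083939197 pad z 182.08396707067334
17.5
```

View pics/top5.png

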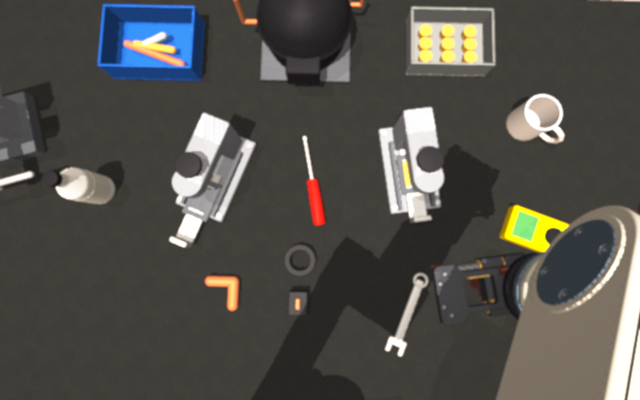

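The picture shows the slide fully in at (418,207), the pad back up at (429,159), and the other press untouched at (190,165). The arm is clear of everything.

```bash
python3 -c "
from plant import arm
arm.sign_off()"
```

```text
the job is handed in; nothing more can be done
```

I pushed the loaded slide fully in by its tab, then pressed that press's palm pad to its stop and let it spring back. The job was handed in at about 17.5 s, and the other press was never touched.

- **Slide:** It moved about 51 mm and met a firm stop. Two more pushes ended at 15 N and 25 N with no further movement. Afterwards the tab measured 100–101.5 mm in front of the pad (nominal 100 mm), and it was still there after the stamping.
- **Pad:** The downstroke ended in a sharp force rise of more than 28 N with the fingertips at about 162.7 mm. A second push of 25 N more, without letting go, ended at the same height, which indicates the stop. The pad then measured 182 mm in both cameras, so it is fully up.
- **Small disagreements:** The two cameras differ by 1–3 mm, about what their calibration allows. The 162.7 mm was read just after each stop, with only about 9 N on the tool. I took the 0.7 mm above the nominal 162 mm as the arm backing off, since I have no direct reading of the pad's travel.

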